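# Lay a filler gear head on its back in the service tray

### The arm

A 6-joint arm with a two-finger parallel gripper is mounted at the origin on the work surface. World frame = base frame: x ahead of the robot, y to its left, z up, the work surface at z = 0. Lengths are in m, angles in rad, forces in N, time in s.
With the tool pointing down it reaches from about 0.35 to 0.85 m from the base axis. Payload 8.1 kg.
Tool frame: the origin (TCP) lies midway between the tips of the shut fingers; the grasp point (between the pads) lies 19 mm behind it; z points along the fingers, y is the line along which they close (so a half turn about z gives the same grasp; the last joint's range is limited). The gripper opens to 93 mm and grips with 3 to 60 N. Pads are 15 mm wide; open, the fingers measure 128 mm over their backs; the gripper's body (75 mm by 188 mm) begins 65 mm behind the grasp point.
Start: joints at [1.033, 0.13, 1.488, -0, 1.523, -0.085], TCP at [0.262, 0.54, 0.197] pointing down, gripper open.
Joint ranges: [-2.96, 2.96], [-0.89, 2.26], [0.02, 2.5], [-1.34, 4.48], [0, 2.73], [-2.66, 2.66]. Speed limits (rad/s): [2.39, 2.39, 2.79, 3.14, 3.14, 3.14].

### API

Orientations are given as a rotation vector (axis times angle).
In Python, from plant import read_state, read_camera, camera_model, close_job gives the robot as it stands. The module is installed in compiled form; this text tells all that it offers.
- The arm moves only by the tool carry_out, never from a script. Its argument "moves" is a list of rows, each an object of numbers: "jaw": the finger opening in m, from 0 to 0.093; "dx", "dy", "dz": the shift along the tool's x, y, z in m; "yaw": the turn about the tool's z in rad. In form: [{"jaw": .., "dx": .., "dy": .., "dz": .., "yaw": ..}, ...]. A call has 1 to 8 rows; each row shifts and turns the commanded pose from where the row before left it, along the tool's axes as they then stand; what a row does not reach is not made up. A row lasts 1/8 s, in which the tool goes at most 62.5 mm and 10.7 degrees, less where a joint would pass 70% of its speed; a pose out of reach is approached as far as the arm can. A call is refused whole if a number of a shift passes 0.0625 or a number of a turn 0.188, either way. A call with a gripper value outside its range is refused whole. The fingers move at their own pace and stop on an object; "grip_force" is the grip in N (left out, the last holds). Time passes only in rows, so rows that do not move let the fingers close. It gives the time, the measured TCP pose, the force, the opening and the grip force at its end, in the units of the state.
- read_state(): the state, without advancing time (a new reading comes with each control period).
- read_camera(name): name is "side" or "top"; returns the picture (480x640x3 uint8, red, green, blue); there is no depth.
- camera_model(name): a dict with "camera_matrix" (3x3 intrinsics, pixels), "view" (4x4, takes a point from world to camera coordinates). Camera axes: x right, y up, looking along -z (the intrinsics and any distortion apply to the point x, -y, -z); pixel columns grow to the right and rows downward; lengths in m; the calibration is good to about 2 mm. A picture is of the moment at which its call begins. camera_model takes no time and is no camera call.
- close_job(): hands the job in; it is judged then, once.
The state is a dict: "t": time; "q": joint angles; "dq": joint speeds; "joint_torque": joint torques, N m; "tool_pos": TCP position; "orientation": TCP orientation; "force": force on the tool from outside, world axes, zero at the start; "wrist_torque": the same for the moment, N m; "opening": finger opening in m; "gripper_force": force on a finger pad.
Only numpy, scipy, OpenCV 4.12 (cv2) and the standard library are available. Lean on these libraries where they do the work, as an engineer would, in place of code of your own. Each camera call takes 0.05 s, during which the arm holds its last target. There are 200 camera calls.

### The job

Lift the steel gear head out of its cardboard packing box, set it upright on the black rubber mat and let go of it. Then push it over, high on the side with the two drive stubs and without gripping it, so that it topples onto its plain back on the mat with the stubs pointing up. Finally take it again, lower it gently on its back into the shallow metal tray, without dropping it, and let go; leave the funnel, crank, jar and small carton where they are.

Things in the scene. Friction and masses are not known exactly. Their poses are not given: they have to be found in the camera images.
- gear: Filler gear head: plain steel block 90 mm deep (own x), 110 wide (y), 150 tall (z), 0.55 to 0.9 kg, too wide to grip by the block. Origin: centre of the underside; z up through the top knob. Front (-x face): two square drive stubs, four screws. Back (+x face): plain, flat. Starts upright in the packing box, within 15 mm of its centre, front facing anywhere. On its back, -x points up.
- gear_knob (a point): Middle of the top of the round steel pull knob on the gear head's top face, 190 mm above the underside, on the block's axis. The knob is 40 mm tall: 30 mm in diameter from 13 to 36 mm above the block's top, a 20 mm neck below that.
- gear_stub (a point): Middle of the outer end of the large drive stub: 26 mm square, sides parallel to the block's y and z, standing out 45 mm from the front face, 78 mm above the underside (above the centre of mass when lying on the back). The small stub, 43 mm nearer the underside, is 16 mm square and 20 mm long.
- gear_mid (a point): Centre of the block, 75 mm above its underside, close to the centre of mass; axes as the gear head's. 45 mm above the support when lying on its back. The standing block topples once tilted past 30 degrees; 2 to 4 N near the top does it, and it does not slide on the mat. The front face is free for a push from 91 mm (top of the large stub) to 150 mm above the underside.
- carton: Open cardboard packing box, fixed: outside 176 mm (its x) by 156 mm (its y) by 60 mm tall, walls and floor 8 mm thick. Origin: centre of its underside. It stands to the robot's left or right, at any yaw.
- mat: Black rubber mat, fixed, 280 by 280 mm and 6 mm thick, in the middle in front of the robot. Origin: centre of its underside.
- tray: Shallow plain metal tray, fixed: outside 195 mm (own x) by 145 (y) by 30 tall, walls and floor 5 mm thick (inside 185 by 135, 25 deep). Origin: centre of the underside. On the side opposite the packing box. The gear head on its back fits only with its 150 mm length along the tray's x, either way round; its knob passes above the walls.
- funnel: Bystander: steel filling funnel, 125 mm tall, standing on its 66 mm flange beyond the mat. Origin: centre of its flange's underside.
- crank: Bystander: L-shaped steel crank with a black grip, about 210 mm long, lying beyond the mat. Origin: under its shaft, 80 mm from the grip, 50 mm from the bend.
- grease: Bystander: closed jar, 68 mm in diameter, 85 mm tall, at the far left. Origin: centre of its underside.
- spare_box: Bystander: small closed carton 100 by 70 by 50 mm, at the far right. Origin: centre of its underside.
There are look-alikes about, which are no part of the job. What is shaped like the gear but yellow is not meant.

How it is judged:
By the outcome, as a careful person would: the job done as asked, in the order asked, and still so for the second after the job is handed in, with the robot touching nothing.
It also fails if it takes over 72 s, if anything falls off the work surface, if the arm or the gripper's body presses on something with over 40 N, if the wrist force passes 120 N, or if a joint passes its speed limit or range.

## Working session

There is one attempt and no reset: what is moved stays moved. The work goes in short steps, Python scripts to look and compute and a tool call to move; the robot and the scene stay as the last step left them, time stands still between calls to the robot, and variables do not carry over. Pictures are saved under pics/ and viewed, at most 10 in all, crops included, and the job is handed in when it is done.

Besides the shell and the picture viewer there is one more tool, called after "Call:" by a JSON object that holds its "api" and its "payload", one argument or row to a line. carry_out: Moves the arm, as the interface text tells. Its arguments: {"type":"object","properties":{"moves":{"type":"array","items":{"type":"object","properties":{"jaw":{"type":"number"},"dx":{"type":"number"},"dy":{"type":"number"},"dz":{"type":"number"},"yaw":{"type":"number"}}}},"grip_force":{"type":"number"}},"required":["moves"]}

```bash
mkdir -p pics; python3 - <<'E'
from plant import *
import cv2,numpy as np
for n in("side","top"):
    cv2.imwrite(f"pics/{n}0.png",read_camera(n)[...,::-1]); m=camera_model(n); print(n,m)
s=read_state();print(s)
E
```

```text
side {'camera_matrix': array([[534.40474147,   0.        , 319.5055856 ],
       [  0.        , 534.40474147, 239.17245636],
       [  0.        ,   0.        ,   1.        ]]), 'view': array([[ 0.89770761, -0.44017475, -0.01916314, -0.44959853],
       [ 0.31838217,  0.61802634,  0.71880194, -0.28772306],
       [-0.30455514, -0.65137518,  0.69495075, -1.49437595],
       [ 0.        ,  0.        ,  0.        ,  1.        ]])}
top {'camera_matrix': array([[485.90984555,   0.        , 316.53138665],
       [  0.        , 485.90984555, 248.04629323],
       [  0.        ,   0.        ,   1.        ]]), 'view': array([[ 0.0023302 , -0.99995419,  0.00928329,  0.01642142],
       [ 0.9953606 ,  0.00321223,  0.09616115, -0.52998562],
       [-0.09618656,  0.00901615,  0.99532249, -1.70773329],
       [ 0.        ,  0.        ,  0.        ,  1.        ]])}
{'t': 0.1, 'q': array([ 1.03259353e+00,  1.31087932e-01,  1.48915881e+00, -1.86135635e-05,
        1.52302967e+00, -8.54017412e-02]), 'dq': array([ 0.00041551, -0.00268906, -0.00360529,  0.00019276,  0.00043891,
        0.00012637]), 'joint_torque': array([ 1.43626978e-03, -5.61345077e+01, -4.93094766e+01,  7.69972382e-02,
        2.93808512e-02, -6.16177999e-05]), 'tool_pos': array([0.26219238, 0.53906079, 0.19599738]), 'orientation': array([-7.05084021e-01, -3.06093458e+00,  2.52586045e-03]), 'force': array([-0.05161556,  0.09403246, -0.3253878 ]), 'wrist_torque': array([-0.00671882, -0.03519845,  0.00136566]), 'gripper_force': 0.0, 'opening': 0.09298430392952901}
```

View pics/top0.png

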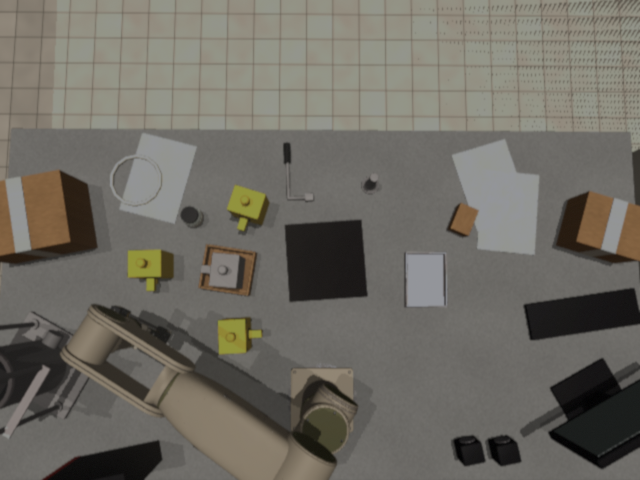

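View pics/side0.png

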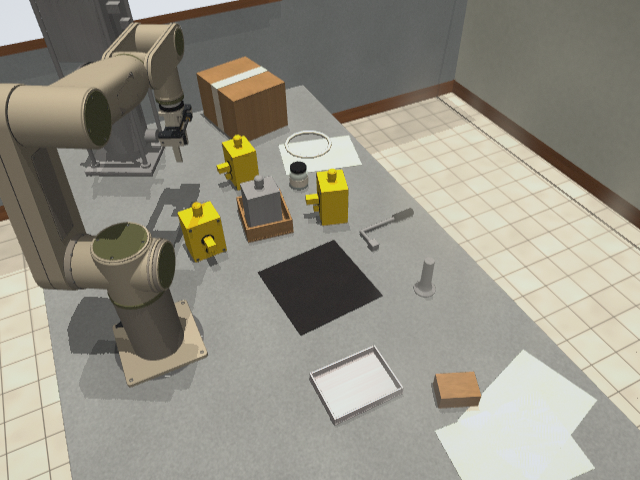

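The grey block in the cardboard box (top 224,270; side 263,203) is the gear. The three yellow ones (top 245,203; 147,265; 234,336) are look-alikes. I'll confirm this in an enlarged crop.

```bash
python3 - <<'E'
import cv2,numpy as np
a=cv2.imread("pics/top0.png");b=cv2.imread("pics/side0.png")
c=cv2.resize(a[230:310,185:275],None,fx=6,fy=6,interpolation=cv2.INTER_CUBIC)
d=cv2.resize(a[240:320,395:455],None,fx=4,fy=4,interpolation=cv2.INTER_CUBIC)
o=np.zeros((480,780,3),np.uint8);o[:,:540]=c;o[:320,540:780]=d
cv2.imwrite("pics/crop1.png",o)
E
```

```text
(no output)
```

View pics/crop1.png

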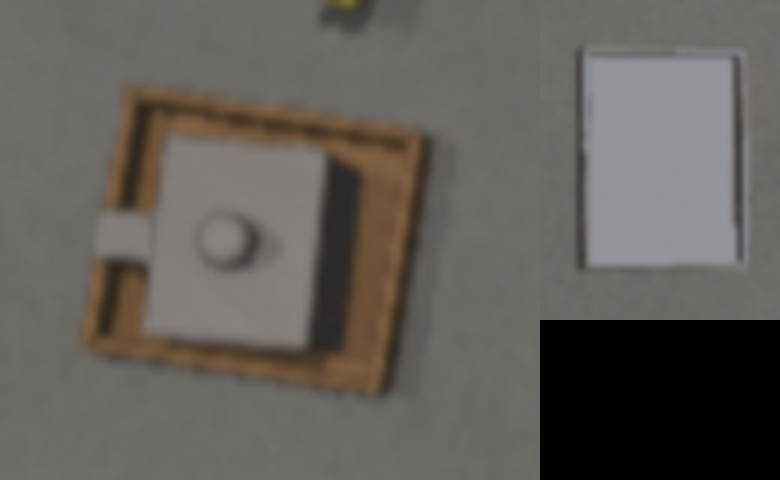

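The crop shows the grey gear. Its knob is at crop (226,239), which is top px (222.3,269.4). The large stub points left, and the top-face corners are (168,136), (330,150), (308,348) and (143,330). The tray is at right.

```bash
cat >h.py <<'E'
from plant import *
import cv2,numpy as np
def ray(n,u,v):
    m=camera_model(n);K=m["camera_matrix"];V=m["view"];R=V[:3,:3]
    d=np.linalg.inv(K)@[u,v,1];d=R.T@(d*[1,-1,-1]);return -R.T@V[:3,3],d
def px(n,u,v,z):
    c,d=ray(n,u,v);return (c+d*(z-c[2])/d[2])[:2]
def proj(n,p):
    m=camera_model(n);q=m["view"]@np.append(p,1);q=q[:3]*[1,-1,-1];q=m["camera_matrix"]@q;return q[:2]/q[2]
def tri(a,b):
    c,d=ray("top",*a);e,f=ray("side",*b);k=np.linalg.lstsq(np.c_[d,-f],e-c,rcond=None)[0]
    p,q=c+k[0]*d,e+k[1]*f;return (p+q)/2,np.linalg.norm(p-q)
E
python3 - <<'E'
from h import *
np.set_printoptions(precision=4,suppress=True)
f=lambda x,y:((x+.5)/6-.5+185,(y+.5)/6-.5+230)
g=lambda x,y:((x-540+.5)/4-.5+395,(y+.5)/4-.5+240)
def rect(n,P,z):
    W=np.array([px("top",*p,z) for p in P]);e=np.diff(np.r_[W,W[:1]],axis=0)
    print(n,W.mean(0),"sides",np.linalg.norm(e,axis=1),"ang",np.arctan2(e[:,1],e[:,0]))
rect("gear",[f(168,136),f(330,150),f(308,348),f(143,330)],.158)
rect("box",[f(125,88),f(428,133),f(385,395),f(82,348)],.06)
rect("tray",[g(582,48),g(746,50),g(747,267),g(582,270)],.03)
rect("mat",[(285.5,224.5),(361.5,219.5),(367,297),(289.5,300.5)],.006)
print("knob",px("top",*f(226,239),.198),"stub",px("top",*f(97,236),.086+.013))
print(tri(f(226,239),(260,179)))
E
```

```text
gear [0.445  0.3214] sides [0.089  0.1085 0.0903 0.1065] ang [-1.6542  3.0488  1.465  -0.1048]
box [0.4502 0.3288] sides [0.1783 0.1534 0.177  0.1523] ang [-1.7156  2.9938  1.4201 -0.1389]
tray [ 0.42   -0.3691] sides [0.1463 0.192  0.1457 0.1963] ang [-1.5799  3.1228  1.5909 -0.0152]
mat [ 0.4884 -0.0161] sides [0.2763 0.2805 0.2772 0.2742] ang [-1.5007 -3.0779  1.6179  0.0605]
knob [0.4438 0.3201] stub [0.4504 0.4113]
(array([0.447 , 0.32  , 0.1937]), np.float64(0.0062479895572565315))
```

Everything fits: the gear is at (0.444,0.320), and its front faces about 84.5° in the world frame. First I'll raise the arm and turn the jaw axis parallel to the gear's own y.

Call:
{"api": "carry_out", "payload": {
  "moves": [
    {"jaw": 0.093, "dz": -0.02, "yaw": 0.173},
    {"dz": -0.02, "yaw": 0.173},
    {"dz": -0.015, "yaw": 0.173},
    {"dz": -0.01, "yaw": 0.173},
    {"yaw": 0.173},
    {"yaw": 0.173},
    {"yaw": 0.173},
    {}
  ],
  "grip_force": 50
}}

```text
invalid input at $.moves[0]: expected keys jaw, dx, dy, dz, yaw
```

```bash
cat >>h.py <<'E'
from scipy.spatial.transform import Rotation as Ro
np.set_printoptions(precision=4,suppress=True)
def go(p,jawdeg=None):
    s=read_state();R=Ro.from_rotvec(s["orientation"]).as_matrix();a=np.degrees(np.arctan2(R[1,1],R[0,1]))
    print("t",s["t"],"pos",s["tool_pos"],"F",s["force"],"open",s["opening"],"gf",s["gripper_force"],"jaw ang",a,"toolz",R[:,2],"q6",s["q"][5])
    print("shift now",R.T@(np.array(p)-s["tool_pos"]))
    if jawdeg is not None:
        w=(a-jawdeg+90)%180-90;R2=R@Ro.from_euler("z",np.radians(w)).as_matrix()
        print("yaw",np.radians(w),"shift after yaw",R2.T@(np.array(p)-s["tool_pos"]))
E
python3 -c "
from h import *
go([.444,.3205,.165],-5.5)"
```

```text
t 0.1 pos [0.2622 0.5391 0.196 ] F [-0.0516  0.094  -0.3254] open 0.09298430392952901 gf 0.0 jaw ang 64.05646825171591 toolz [-0.0008 -0.0015 -1.    ] q6 -0.08540174116554199
shift now [-0.2591 -0.1169  0.0312]
yaw 1.2139893870513463 shift after yaw [-0.2001  0.2019  0.0312]
```

Call:
{"api": "carry_out", "payload": {
  "moves": [
    {"jaw": 0.093, "dx": 0, "dy": 0, "dz": -0.02, "yaw": 0.173},
    {"jaw": 0.093, "dx": 0, "dy": 0, "dz": -0.02, "yaw": 0.173},
    {"jaw": 0.093, "dx": 0, "dy": 0, "dz": -0.015, "yaw": 0.173},
    {"jaw": 0.093, "dx": 0, "dy": 0, "dz": -0.01, "yaw": 0.173},
    {"jaw": 0.093, "dx": 0, "dy": 0, "dz": 0, "yaw": 0.173},
    {"jaw": 0.093, "dx": 0, "dy": 0, "dz": 0, "yaw": 0.173},
    {"jaw": 0.093, "dx": 0, "dy": 0, "dz": 0, "yaw": 0.173},
    {"jaw": 0.093, "dx": 0, "dy": 0, "dz": 0, "yaw": 0}
  ],
  "grip_force": 50
}}

```text
t: 1.1
tool_pos: [0.2623, 0.5393, 0.2614]
orientation: [2.321, 2.117, -0.001]
force: [-0.1, -1.0, -0.5]
opening: 0.0931
gripper_force: 0.0
```

```bash
python3 -c "
from h import *
go([.444,.3205,.165],-5.5)"
```

```text
t 1.1 pos [0.2623 0.5393 0.2614] F [-0.113  -1.0474 -0.486 ] open 0.09305755926370034 gf 0.0 jaw ang -5.268422364985525 toolz [-0.0005 -0.0008 -1.    ] q6 1.1245496016663925
shift now [-0.2011  0.201   0.0965]
yaw 0.004041792204984286 shift after yaw [-0.2003  0.2018  0.0965]
```

Call:
{"api": "carry_out", "payload": {
  "moves": [
    {"jaw": 0.093, "dx": -0.01, "dy": 0.01, "dz": 0, "yaw": 0.004},
    {"jaw": 0.093, "dx": -0.035, "dy": 0.035, "dz": 0, "yaw": 0},
    {"jaw": 0.093, "dx": -0.04, "dy": 0.04, "dz": 0, "yaw": 0},
    {"jaw": 0.093, "dx": -0.04, "dy": 0.04, "dz": 0, "yaw": 0},
    {"jaw": 0.093, "dx": -0.04, "dy": 0.04, "dz": 0, "yaw": 0},
    {"jaw": 0.093, "dx": -0.025, "dy": 0.025, "dz": 0, "yaw": 0},
    {"jaw": 0.093, "dx": -0.01, "dy": 0.011, "dz": 0, "yaw": 0},
    {"jaw": 0.093, "dx": 0, "dy": 0, "dz": 0, "yaw": 0}
  ]
}}

```text
t: 2.1
tool_pos: [0.4435, 0.3205, 0.2619]
orientation: [-2.327, -2.11, 0.0]
force: [-0.2, 0.1, 0.7]
opening: 0.093
gripper_force: 0.0
```

```bash
python3 -c "
from h import *
go([.444,.3205,.165],-5.5)
cv2.imwrite('pics/side1.png',cv2.resize(read_camera('side')[100:270,150:370,::-1],None,fx=3.5,fy=3.5,interpolation=cv2.INTER_CUBIC))"
```

```text
t 2.1 pos [0.4435 0.3205 0.2619] F [-0.158   0.12    0.6818] open 0.09301916099015602 gf 0.0 jaw ang -5.583004578769677 toolz [-0.0002  0.0001 -1.    ] q6 0.6293031218734522
shift now [0.0001 0.0005 0.0969]
yaw -0.0014487031937618076 shift after yaw [0.0001 0.0005 0.0969]
```

View pics/side1.png

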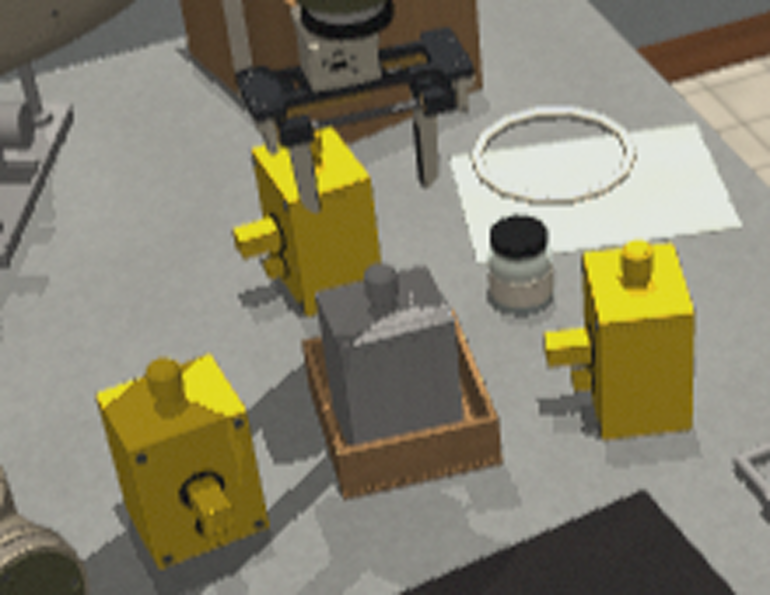

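The side view shows the open fingers (crop 312,205 and 428,180) straddling the grey knob (380,275), so I'll descend and grip.

Call:
{"api": "carry_out", "payload": {
  "moves": [
    {"jaw": 0.093, "dx": 0, "dy": 0, "dz": 0.015, "yaw": 0},
    {"jaw": 0.093, "dx": 0, "dy": 0, "dz": 0.03, "yaw": 0},
    {"jaw": 0.093, "dx": 0, "dy": 0, "dz": 0.03, "yaw": 0},
    {"jaw": 0.093, "dx": 0, "dy": 0, "dz": 0.015, "yaw": 0},
    {"jaw": 0.06, "dx": 0, "dy": 0, "dz": 0.006, "yaw": 0},
    {"jaw": 0.04, "dx": 0, "dy": 0, "dz": 0, "yaw": 0},
    {"jaw": 0.02, "dx": 0, "dy": 0, "dz": 0, "yaw": 0},
    {"jaw": 0.02, "dx": 0, "dy": 0, "dz": 0, "yaw": 0}
  ],
  "grip_force": 40
}}

```text
t: 3.15
tool_pos: [0.4438, 0.3214, 0.167]
orientation: [2.326, 2.111, 0.003]
force: [0.5, 0.2, -0.0]
opening: 0.0577
gripper_force: 0.0
```

Call:
{"api": "carry_out", "payload": {
  "moves": [
    {"jaw": 0.02, "dx": 0, "dy": 0, "dz": 0, "yaw": 0},
    {"jaw": 0.02, "dx": 0, "dy": 0, "dz": 0, "yaw": 0},
    {"jaw": 0.02, "dx": 0, "dy": 0, "dz": -0.003, "yaw": 0},
    {"jaw": 0.02, "dx": 0, "dy": 0, "dz": 0, "yaw": 0}
  ],
  "grip_force": 50
}}

```text
t: 3.65
tool_pos: [0.4428, 0.3208, 0.1683]
orientation: [-2.326, -2.111, 0.002]
force: [-0.5, 0.0, -6.4]
opening: 0.0275
gripper_force: 50.0
```

Call:
{"api": "carry_out", "payload": {
  "moves": [
    {"jaw": 0.02, "dx": 0, "dy": 0, "dz": -0.01, "yaw": 0},
    {"jaw": 0.02, "dx": 0, "dy": 0, "dz": -0.02, "yaw": 0},
    {"jaw": 0.02, "dx": 0, "dy": 0, "dz": -0.025, "yaw": 0},
    {"jaw": 0.02, "dx": 0, "dy": 0, "dz": -0.025, "yaw": 0},
    {"jaw": 0.02, "dx": 0, "dy": 0, "dz": -0.01, "yaw": 0},
    {"jaw": 0.02, "dx": 0, "dy": 0, "dz": 0, "yaw": 0}
  ],
  "grip_force": 50
}}

```text
t: 4.4
tool_pos: [0.4437, 0.3214, 0.2602]
orientation: [2.326, 2.111, 0.003]
force: [0.8, -0.6, -6.5]
opening: 0.028
gripper_force: 50.0
```

```bash
python3 -c "
from h import *
go([.488,.059,.166],-3.5)"
```

```text
t 4.4 pos [0.4437 0.3214 0.2602] F [ 0.7722 -0.6046 -6.4554] open 0.02799505915036709 gf 49.98601449653506 jaw ang -5.556381620757332 toolz [ 0.0019  0.0012 -1.    ] q6 0.6302106759951844
shift now [-0.257   0.0693  0.094 ]
yaw -0.03589062995971287 shift after yaw [-0.2593  0.06    0.094 ]
```

```bash
python3 -c "
from h import *
go([.484,.059,.165],3.4)"
```

```text
t 4.4 pos [0.4437 0.3214 0.2602] F [ 0.7722 -0.6046 -6.4554] open 0.02799505915036709 gf 49.98601449653506 jaw ang -5.556381620757332 toolz [ 0.0019  0.0012 -1.    ] q6 0.6302106759951844
shift now [-0.2574  0.0653  0.095 ]
yaw -0.15631834834732147 shift after yaw [-0.2644  0.0244  0.095 ]
```

Call:
{"api": "carry_out", "payload": {
  "moves": [
    {"jaw": 0.02, "dx": -0.01, "dy": 0.003, "dz": 0, "yaw": 0},
    {"jaw": 0.02, "dx": -0.025, "dy": 0.006, "dz": 0, "yaw": 0},
    {"jaw": 0.02, "dx": -0.04, "dy": 0.01, "dz": 0, "yaw": 0},
    {"jaw": 0.02, "dx": -0.045, "dy": 0.012, "dz": 0, "yaw": 0},
    {"jaw": 0.02, "dx": -0.045, "dy": 0.012, "dz": 0, "yaw": 0},
    {"jaw": 0.02, "dx": -0.045, "dy": 0.011, "dz": 0, "yaw": 0},
    {"jaw": 0.02, "dx": -0.032, "dy": 0.008, "dz": 0, "yaw": 0},
    {"jaw": 0.02, "dx": -0.015, "dy": 0.003, "dz": 0, "yaw": 0}
  ]
}}

```text
t: 5.4
tool_pos: [0.4824, 0.0567, 0.2577]
orientation: [-2.328, -2.108, 0.003]
force: [0.3, 0.3, -6.6]
opening: 0.0273
gripper_force: 50.0
```

Call:
{"api": "carry_out", "payload": {
  "moves": [
    {"jaw": 0.02, "dx": 0, "dy": 0, "dz": 0, "yaw": -0.03},
    {"jaw": 0.02, "dx": 0, "dy": 0, "dz": 0.01, "yaw": -0.06},
    {"jaw": 0.02, "dx": 0, "dy": 0, "dz": 0.025, "yaw": -0.05},
    {"jaw": 0.02, "dx": 0, "dy": 0, "dz": 0.025, "yaw": -0.016},
    {"jaw": 0.02, "dx": 0, "dy": 0, "dz": 0.015, "yaw": 0},
    {"jaw": 0.02, "dx": 0, "dy": 0, "dz": 0, "yaw": 0},
    {"jaw": 0.02, "dx": 0, "dy": 0, "dz": 0, "yaw": 0}
  ]
}}

```text
t: 6.28
tool_pos: [0.4836, 0.0593, 0.185]
orientation: [2.154, 2.286, 0.002]
force: [0.4, 0.3, -5.4]
opening: 0.0276
gripper_force: 50.0
```

```bash
python3 -c "
from h import *
go([.484,.059,.165],3.4)
o=np.zeros((360,800,3),np.uint8)
o[:,:400]=cv2.resize(read_camera('side')[130:337,220:450,::-1],(400,360),interpolation=cv2.INTER_CUBIC)
o[:,400:]=cv2.resize(read_camera('top')[200:335,240:390,::-1],(400,360),interpolation=cv2.INTER_CUBIC)
cv2.imwrite('pics/m2.png',o)"
```

```text
t 6.275 pos [0.4836 0.0593 0.185 ] F [ 0.3722  0.3301 -5.3834] open 0.02761726884393402 gf 49.987419694662094 jaw ang 3.4091147410788407 toolz [ 0.0015  0.0001 -1.    ] q6 -0.042773768791835656
shift now [-0.0004  0.0003  0.02  ]
yaw 0.00015908224229265285 shift after yaw [-0.0004  0.0003  0.02  ]
```

View pics/m2.png

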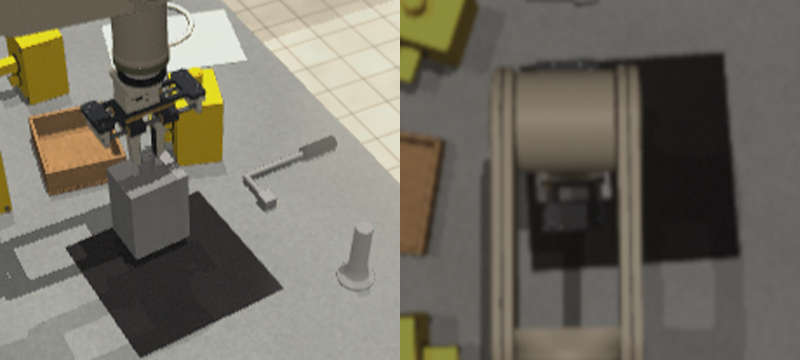

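The gear hangs upright over the left part of the mat, with its plain back towards the camera. The underside should touch at TCP z of about 0.165.

Call:
{"api": "carry_out", "payload": {
  "moves": [
    {"jaw": 0.02, "dx": 0, "dy": 0, "dz": 0.008, "yaw": 0},
    {"jaw": 0.02, "dx": 0, "dy": 0, "dz": 0.005, "yaw": 0},
    {"jaw": 0.02, "dx": 0, "dy": 0, "dz": 0.003, "yaw": 0},
    {"jaw": 0.02, "dx": 0, "dy": 0, "dz": 0.002, "yaw": 0},
    {"jaw": 0.02, "dx": 0, "dy": 0, "dz": 0, "yaw": 0}
  ]
}}

```text
t: 7.0
tool_pos: [0.4831, 0.0589, 0.1661]
orientation: [2.155, 2.286, 0.0]
force: [-0.1, 0.6, -5.5]
opening: 0.0279
gripper_force: 50.0
```

Call:
{"api": "carry_out", "payload": {
  "moves": [
    {"jaw": 0.02, "dx": 0, "dy": 0, "dz": 0.001, "yaw": 0},
    {"jaw": 0.02, "dx": 0, "dy": 0, "dz": 0.001, "yaw": 0},
    {"jaw": 0.02, "dx": 0, "dy": 0, "dz": 0, "yaw": 0}
  ]
}}

```text
t: 7.38
tool_pos: [0.4841, 0.0586, 0.1656]
orientation: [2.153, 2.284, 0.002]
force: [-0.3, -2.5, 5.5]
opening: 0.0277
gripper_force: 50.0
```

It's down: the vertical force has changed sign. I'll release slowly and rise.

Call:
{"api": "carry_out", "payload": {
  "moves": [
    {"jaw": 0.028, "dx": 0, "dy": 0, "dz": -0.001, "yaw": 0},
    {"jaw": 0.05, "dx": 0, "dy": 0, "dz": 0, "yaw": 0},
    {"jaw": 0.06, "dx": 0, "dy": 0, "dz": 0, "yaw": 0},
    {"jaw": 0.06, "dx": 0, "dy": 0, "dz": 0, "yaw": 0},
    {"jaw": 0.06, "dx": 0, "dy": 0, "dz": 0, "yaw": 0}
  ],
  "grip_force": 10
}}

```text
t: 8.0
tool_pos: [0.4829, 0.059, 0.1648]
orientation: [-2.155, -2.286, 0.0]
force: [-0.1, -0.5, 0.1]
opening: 0.0591
gripper_force: 0.0
```

Call:
{"api": "carry_out", "payload": {
  "moves": [
    {"jaw": 0.06, "dx": 0, "dy": 0, "dz": -0.02, "yaw": 0},
    {"jaw": 0.06, "dx": 0, "dy": 0, "dz": -0.03, "yaw": 0},
    {"jaw": 0.06, "dx": 0, "dy": 0, "dz": -0.02, "yaw": 0},
    {"jaw": 0.06, "dx": 0.02, "dy": 0, "dz": 0, "yaw": 0},
    {"jaw": 0.06, "dx": 0.04, "dy": 0, "dz": 0, "yaw": 0},
    {"jaw": 0.06, "dx": 0.04, "dy": 0, "dz": 0, "yaw": 0},
    {"jaw": 0.06, "dx": 0.02, "dy": 0, "dz": 0, "yaw": 0},
    {"jaw": 0.06, "dx": 0, "dy": 0, "dz": 0, "yaw": 0}
  ]
}}

```text
t: 9.0
tool_pos: [0.4756, 0.1799, 0.2348]
orientation: [-2.152, -2.288, 0.0]
force: [0.6, -1.4, 0.5]
opening: 0.0596
gripper_force: 0.0
```

```bash
python3 -c "
from h import *
go([.484,.149,.146],3.4)
o=np.zeros((400,800,3),np.uint8)
o[:,:400]=cv2.resize(read_camera('side')[110:310,210:410,::-1],(400,400),interpolation=cv2.INTER_CUBIC)
o[:,400:]=cv2.resize(read_camera('top')[210:310,250:350,::-1],(400,400),interpolation=cv2.INTER_CUBIC)
cv2.imwrite('pics/m3.png',o)"
```

```text
t 9.0 pos [0.4756 0.1799 0.2348] F [ 0.5806 -1.3936  0.5158] open 0.059561232494139076 gf 0.0 jaw ang 3.5148572531468694 toolz [-0.0004  0.0001 -1.    ] q6 0.199351869375542
shift now [-0.0314  0.0065  0.0888]
yaw 0.002004637237209428 shift after yaw [-0.0314  0.0066  0.0888]
```

View pics/m3.png

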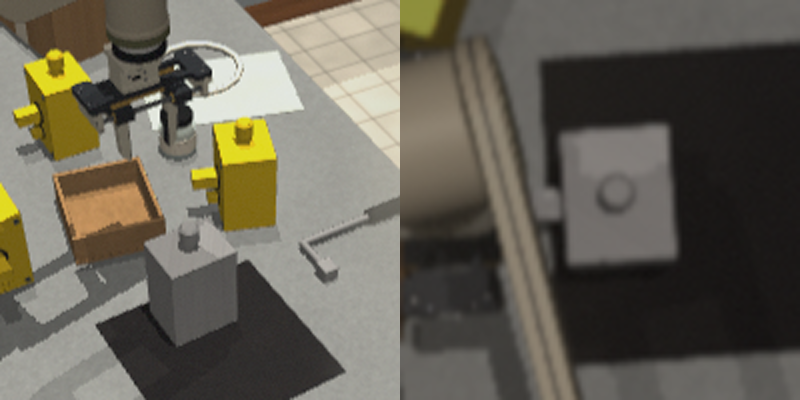

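The gear stands upright and released on the mat. Its stub points left towards the gripper, and its sides run parallel to the mat's. I'll lower the fingers behind the front, straddling the stub line at 140 mm height, and approach.

Call:
{"api": "carry_out", "payload": {
  "moves": [
    {"jaw": 0.06, "dx": 0, "dy": 0, "dz": 0.02, "yaw": 0},
    {"jaw": 0.06, "dx": 0, "dy": 0, "dz": 0.03, "yaw": 0},
    {"jaw": 0.06, "dx": -0.01, "dy": 0, "dz": 0.025, "yaw": 0},
    {"jaw": 0.06, "dx": -0.02, "dy": 0, "dz": 0.014, "yaw": 0},
    {"jaw": 0.06, "dx": -0.015, "dy": 0, "dz": 0, "yaw": 0},
    {"jaw": 0.06, "dx": -0.007, "dy": 0, "dz": 0, "yaw": 0},
    {"jaw": 0.06, "dx": 0, "dy": 0, "dz": 0, "yaw": 0}
  ]
}}

```text
t: 9.98
tool_pos: [0.4797, 0.1264, 0.1468]
orientation: [2.156, 2.284, 0.002]
force: [-0.5, -0.9, 0.7]
opening: 0.0601
gripper_force: 0.0
```

Call:
{"api": "carry_out", "payload": {
  "moves": [
    {"jaw": 0.06, "dx": -0.006, "dy": 0, "dz": 0, "yaw": 0},
    {"jaw": 0.06, "dx": -0.008, "dy": 0, "dz": 0, "yaw": 0},
    {"jaw": 0.06, "dx": -0.008, "dy": 0, "dz": 0, "yaw": 0},
    {"jaw": 0.06, "dx": -0.008, "dy": 0, "dz": 0, "yaw": 0}
  ]
}}

```text
t: 10.48
tool_pos: [0.4808, 0.0964, 0.146]
orientation: [2.155, 2.286, -0.0]
force: [-0.4, -0.0, 0.1]
opening: 0.06
gripper_force: 0.0
```

Call:
{"api": "carry_out", "payload": {
  "moves": [
    {"jaw": 0.06, "dx": -0.01, "dy": 0, "dz": 0, "yaw": 0},
    {"jaw": 0.06, "dx": -0.01, "dy": 0, "dz": 0, "yaw": 0}
  ]
}}

```text
t: 10.72
tool_pos: [0.482, 0.0762, 0.1459]
orientation: [2.155, 2.286, -0.0]
force: [0.2, -1.0, 0.2]
opening: 0.0601
gripper_force: 0.0
```

```bash
python3 -c "
from h import *
go([.484,.149,.146],3.4)
o=np.zeros((400,800,3),np.uint8)
o[:,:400]=cv2.resize(read_camera('side')[150:350,230:430,::-1],(400,400),interpolation=cv2.INTER_CUBIC)
o[:,400:]=cv2.resize(read_camera('top')[210:310,270:370,::-1],(400,400),interpolation=cv2.INTER_CUBIC)
cv2.imwrite('pics/m4.png',o)"
```

```text
t 10.725 pos [0.482  0.0762 0.1459] F [ 0.1996 -1.0328  0.1705] open 0.060142917316718406 gf 0.0 jaw ang 3.3761374448351744 toolz [ 0. -0. -1.] q6 -0.007215929652555108
shift now [ 0.0726  0.0063 -0.0001]
yaw -0.00041648015556498304 shift after yaw [ 0.0726  0.0063 -0.0001]
```

View pics/m4.png

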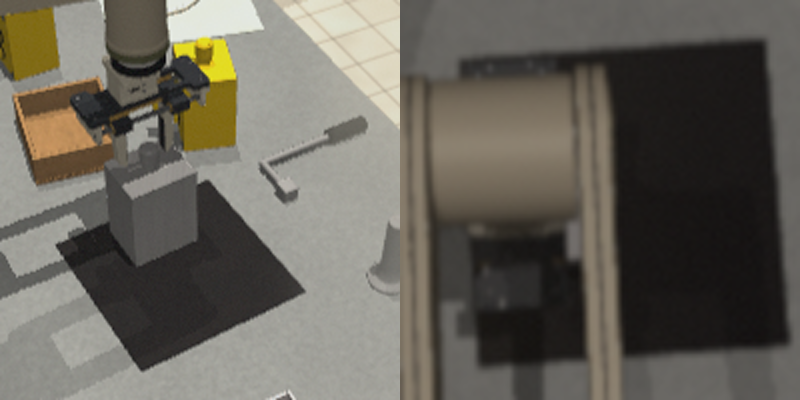

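The gear is starting to tilt away under the fingers, so I'll keep pushing.

Call:
{"api": "carry_out", "payload": {
  "moves": [
    {"jaw": 0.06, "dx": -0.01, "dy": 0, "dz": 0, "yaw": 0},
    {"jaw": 0.06, "dx": -0.01, "dy": 0, "dz": 0, "yaw": 0},
    {"jaw": 0.06, "dx": -0.01, "dy": 0, "dz": 0, "yaw": 0},
    {"jaw": 0.06, "dx": -0.01, "dy": 0, "dz": 0, "yaw": 0},
    {"jaw": 0.06, "dx": -0.01, "dy": 0, "dz": 0, "yaw": 0},
    {"jaw": 0.06, "dx": 0, "dy": 0, "dz": 0, "yaw": 0},
    {"jaw": 0.06, "dx": 0, "dy": 0, "dz": 0, "yaw": 0}
  ]
}}

```text
t: 11.7
tool_pos: [0.4849, 0.0271, 0.1459]
orientation: [-2.155, -2.286, -0.0]
force: [0.6, 0.2, 0.3]
opening: 0.0601
gripper_force: 0.0
```

Call:
{"api": "carry_out", "payload": {
  "moves": [
    {"jaw": 0.06, "dx": 0.01, "dy": 0, "dz": -0.02, "yaw": 0},
    {"jaw": 0.06, "dx": 0.02, "dy": 0, "dz": -0.04, "yaw": 0},
    {"jaw": 0.06, "dx": 0.04, "dy": 0, "dz": -0.02, "yaw": 0},
    {"jaw": 0.06, "dx": 0.04, "dy": 0, "dz": 0, "yaw": 0},
    {"jaw": 0.06, "dx": 0.04, "dy": 0, "dz": 0, "yaw": 0},
    {"jaw": 0.06, "dx": 0.01, "dy": 0, "dz": 0, "yaw": 0},
    {"jaw": 0.06, "dx": 0, "dy": 0, "dz": 0, "yaw": 0}
  ]
}}

```text
t: 12.58
tool_pos: [0.4752, 0.1871, 0.2258]
orientation: [2.153, 2.288, -0.001]
force: [1.2, 0.5, 0.2]
opening: 0.0602
gripper_force: 0.0
```

```bash
python3 -c "
from h import *
go([.484,.149,.146],3.4)
o=np.zeros((400,800,3),np.uint8)
o[:,:400]=cv2.resize(read_camera('side')[180:380,230:430,::-1],(400,400),interpolation=cv2.INTER_CUBIC)
o[:,400:]=cv2.resize(read_camera('top')[210:310,280:380,::-1],(400,400),interpolation=cv2.INTER_CUBIC)
cv2.imwrite('pics/m5.png',o)"
```

```text
t 12.575 pos [0.4752 0.1871 0.2258] F [1.164  0.5061 0.1627] open 0.06017123343515129 gf 0.0 jaw ang 3.4786933570950818 toolz [-0.0003 -0.0004 -1.    ] q6 0.21416817455431925
shift now [-0.0385  0.0065  0.0798]
yaw 0.0013734581807567257 shift after yaw [-0.0385  0.0065  0.0798]
```

View pics/m5.png

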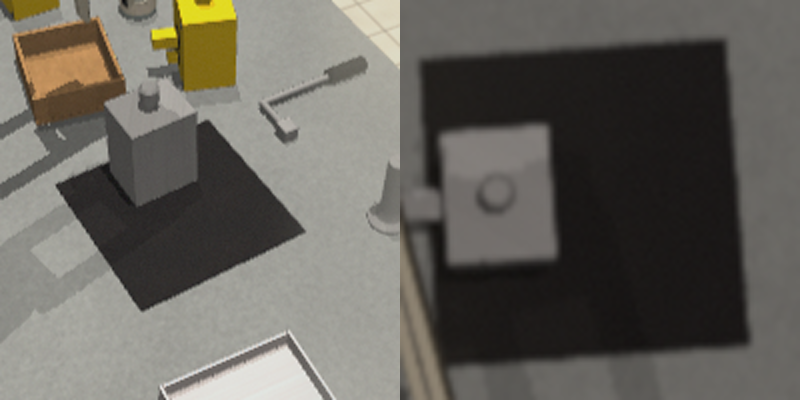

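The gear is still upright at the same place, so the fingers never tipped it past its limit. I'll measure where it is.

```bash
python3 - <<'E'
from h import *
f=lambda x,y:((x-400+.5)/4-.5+280,(y+.5)/4-.5+210)
W=np.array([px("top",*f(*p),.156) for p in [(440,133),(548,125),(557,258),(450,267)]])
print(W,W.mean(0),"knob",px("top",*f(495,193),.196),"stub",px("top",*f(406,204),.097))
print("mat",[px("top",*f(*p),.006) for p in [(420,60),(723,40),(748,345),(445,362)]])
for p in [(.484,.059,.196),(.484,.059,.190)]: print(proj("side",p)-[230,180])
print("side knob in m5 at",148/2,82/2, "tri",tri(f(495,193),(230+148/2,180+83/2)))
E
```

```text
[[0.5342 0.1079]
 [0.5411 0.0188]
 [0.4314 0.0112]
 [0.4238 0.0988]] [0.4826 0.0592] knob [0.4817 0.0616] stub [0.4796 0.1391]
mat [array([0.6167, 0.1335]), array([ 0.636 , -0.1412]), array([ 0.3605, -0.1619]), array([0.3448, 0.1088])]
[73.9877 44.0393]
[74.0692 45.5688]
side knob in m5 at 74.0 41.0 tri (array([0.483 , 0.0607, 0.2045]), np.float64(0.004131010392142926))
```

```bash
python3 - <<'E'
from h import *
a=cv2.imread("pics/m4.png")[:,:400];b=cv2.imread("pics/m5.png")[:,:400]
def m(x0,y0,x1,y1,n):
    t=b[y0:y1,x0:x1];r=cv2.matchTemplate(a,t,cv2.TM_CCOEFF_NORMED);_,v,_,l=cv2.minMaxLoc(r);print(n,"shift px(2x)",l[0]-x0,l[1]-y0-60,v)
m(135,75,162,105,"knob");m(95,170,150,215,"bottom");m(170,80,215,130,"topright");m(100,100,200,210,"block")
for y in(.0762,.10,.12):
  for x in(.482-.03,.482+.03): print(y,x,"tip in m4 px",(proj("side",(x,y,.146))-[230,150])*2)
for p in[(.4238,.0988),(.5342,.1079)]:print("front top corners",(proj("side",(*p,.156))-[230,150])*2)
E
```

```text
knob shift px(2x) 208 -36 0.7516974210739136
bottom shift px(2x) 0 0 0.9722604155540466
topright shift px(2x) 0 0 0.8244802355766296
block shift px(2x) 0 1 0.8509003520011902
0.0762 0.45199999999999996 tip in m4 px [124.7837 172.7822]
0.0762 0.512 tip in m4 px [161.4183 160.0728]
0.1 0.45199999999999996 tip in m4 px [118.2936 162.9841]
0.1 0.512 tip in m4 px [154.6498 150.5077]
0.12 0.45199999999999996 tip in m4 px [112.9365 154.8964]
0.12 0.512 tip in m4 px [149.0617 142.6107]
front top corners [100.7625 164.5388]
front top corners [165.4592 137.9579]
```

The picture explains it. The fingers of this linkage gripper recede as they open, so the tips passed just over the block's top without touching it. I'll retry lower and with a smaller opening that still straddles the 26 mm stub.

Call:
{"api": "carry_out", "payload": {
  "moves": [
    {"jaw": 0.046, "dx": 0, "dy": 0, "dz": 0.02, "yaw": 0},
    {"jaw": 0.046, "dx": 0, "dy": 0, "dz": 0.03, "yaw": 0},
    {"jaw": 0.046, "dx": -0.01, "dy": 0, "dz": 0.028, "yaw": 0},
    {"jaw": 0.046, "dx": -0.02, "dy": 0, "dz": 0.02, "yaw": 0},
    {"jaw": 0.046, "dx": -0.02, "dy": 0, "dz": 0, "yaw": 0},
    {"jaw": 0.046, "dx": -0.01, "dy": 0, "dz": 0, "yaw": 0},
    {"jaw": 0.046, "dx": 0, "dy": 0, "dz": 0, "yaw": 0}
  ]
}}

```text
t: 13.55
tool_pos: [0.479, 0.1261, 0.1276]
orientation: [-2.157, -2.284, -0.0]
force: [0.3, 0.3, 0.5]
opening: 0.046
gripper_force: 0.0
```

Call:
{"api": "carry_out", "payload": {
  "moves": [
    {"jaw": 0.046, "dx": -0.008, "dy": 0, "dz": 0, "yaw": 0},
    {"jaw": 0.046, "dx": -0.008, "dy": 0, "dz": 0, "yaw": 0},
    {"jaw": 0.046, "dx": -0.006, "dy": 0, "dz": 0, "yaw": 0},
    {"jaw": 0.046, "dx": -0.004, "dy": 0, "dz": 0, "yaw": 0}
  ]
}}

```text
t: 14.05
tool_pos: [0.4809, 0.1009, 0.1284]
orientation: [2.155, 2.286, 0.002]
force: [0.1, 2.7, 3.0]
opening: 0.046
gripper_force: 1.6
```

Call:
{"api": "carry_out", "payload": {
  "moves": [
    {"jaw": 0.046, "dx": -0.008, "dy": 0, "dz": 0, "yaw": 0},
    {"jaw": 0.046, "dx": -0.008, "dy": 0, "dz": 0, "yaw": 0},
    {"jaw": 0.046, "dx": -0.008, "dy": 0, "dz": 0, "yaw": 0}
  ]
}}

```text
t: 14.42
tool_pos: [0.4819, 0.0762, 0.1279]
orientation: [2.155, 2.286, -0.0]
force: [-0.3, 1.8, 2.2]
opening: 0.046
gripper_force: 1.2
```

Call:
{"api": "carry_out", "payload": {
  "moves": [
    {"jaw": 0.046, "dx": -0.01, "dy": 0, "dz": 0, "yaw": 0},
    {"jaw": 0.046, "dx": -0.01, "dy": 0, "dz": 0, "yaw": 0}
  ]
}}

```text
t: 14.68
tool_pos: [0.483, 0.056, 0.1277]
orientation: [-2.155, -2.286, 0.001]
force: [-0.6, 1.0, 0.1]
opening: 0.0464
gripper_force: 0.5
```

Call:
{"api": "carry_out", "payload": {
  "moves": [
    {"jaw": 0.046, "dx": -0.01, "dy": 0, "dz": 0, "yaw": 0},
    {"jaw": 0.046, "dx": -0.01, "dy": 0, "dz": 0, "yaw": 0},
    {"jaw": 0.046, "dx": -0.01, "dy": 0, "dz": 0, "yaw": 0}
  ]
}}

```text
t: 15.05
tool_pos: [0.4847, 0.0262, 0.1277]
orientation: [-2.155, -2.286, 0.001]
force: [-0.4, -0.7, 0.4]
opening: 0.0455
gripper_force: 0.0
```

```bash
python3 -c "
from h import *
go([.484,.149,.146],3.4)
a=read_camera('side')[150:350,230:430];b=cv2.resize(cv2.imread('pics/m4.png')[:,:400],(200,200))[...,::-1]
cv2.imwrite('pics/s6.png',a[...,::-1])
d=cv2.absdiff(a,b).max(2)
print('tophalf/bottom diff at block base (62..100, 100..130):',d[95:130,62:95].mean(), 'right of block:',d[90:130,105:135].mean())"
```

```text
t 15.05 pos [0.4847 0.0262 0.1277] F [-0.3849 -0.6874  0.4338] open 0.045537932826144455 gf 0.0 jaw ang 3.371651926008472 toolz [-0.0005 -0.0002 -1.    ] q6 -0.11028803815070641
shift now [ 0.1226  0.0065 -0.0183]
yaw -0.0004947672277510544 shift after yaw [ 0.1226  0.0066 -0.0183]
tophalf/bottom diff at block base (62..100, 100..130): 37.07532467532467 right of block: 22.756666666666668
```

The force died away, so it has gone over. I'll back off and look.

Call:
{"api": "carry_out", "payload": {
  "moves": [
    {"jaw": 0.046, "dx": 0, "dy": 0, "dz": -0.02, "yaw": 0},
    {"jaw": 0.046, "dx": 0.02, "dy": 0, "dz": -0.04, "yaw": 0},
    {"jaw": 0.046, "dx": 0.04, "dy": 0, "dz": -0.03, "yaw": 0},
    {"jaw": 0.06, "dx": 0.04, "dy": 0, "dz": 0, "yaw": 0},
    {"jaw": 0.06, "dx": 0.02, "dy": 0, "dz": 0, "yaw": 0},
    {"jaw": 0.06, "dx": 0, "dy": 0, "dz": 0, "yaw": 0}
  ]
}}

```text
t: 15.85
tool_pos: [0.4776, 0.1479, 0.2178]
orientation: [-2.152, -2.288, 0.0]
force: [-0.5, -1.4, -1.3]
opening: 0.0598
gripper_force: 0.0
```

```bash
python3 -c "
from h import *
go([.484,-.06,.2],3.4)
o=np.zeros((500,800,3),np.uint8)
o[:300,:300]=cv2.resize(read_camera('side')[200:350,250:400,::-1],(300,300),interpolation=cv2.INTER_CUBIC)
o[:,300:]=cv2.resize(read_camera('top')[210:310,280:380,::-1],(500,500),interpolation=cv2.INTER_CUBIC)
cv2.imwrite('pics/m7.png',o)"
```

```text
t 15.85 pos [0.4776 0.1479 0.2178] F [-0.5038 -1.3849 -1.3247] open 0.059770466959305414 gf 0.0 jaw ang 3.511946402419984 toolz [-0.0003  0.0001 -1.    ] q6 0.1363100719661795
shift now [-0.2079 -0.0063  0.0178]
yaw 0.001953833307991348 shift after yaw [-0.2079 -0.0059  0.0178]
```

View pics/m7.png

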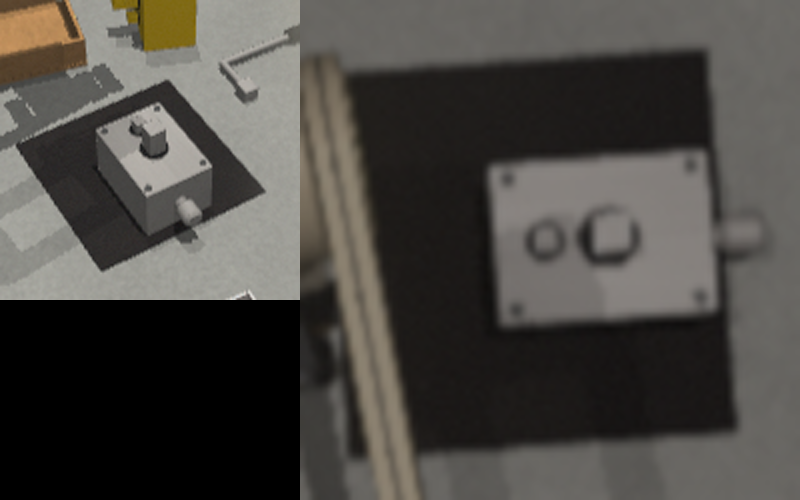

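The gear lies on its plain back on the mat with the stubs up. The front-face corners are at (488,163), (708,150), (720,312) and (498,327), the large stub's end is at about (614,233), and the knob points right.

```bash
python3 - <<'E'
from h import *
f=lambda x,y:((x-300+.5)/5-.5+280,(y+.5)/5-.5+210)
W=np.array([px("top",*f(*p),.096) for p in [(488,163),(708,150),(720,312),(498,327)]])
e=np.diff(np.r_[W,W[:1]],axis=0);print(W.mean(0),np.linalg.norm(e,axis=1),np.degrees(np.arctan2(e[:,1],e[:,0])))
s=px("top",*f(614,233),.141);print("stub",s)
g=lambda x,y:((x-540+.5)/4-.5+395,(y+.5)/4-.5+240)
go([*((W.mean(0)+s)/2),.105],3.0)
E
```

```text
[ 0.4921 -0.0628] [0.1512 0.1113 0.1517 0.1125] [ -86.4077 -176.1572   94.0175    3.5955]
stub [ 0.4918 -0.0671]
t 15.95 pos [0.4777 0.1464 0.2177] F [-0.6476 -0.1737 -0.4778] open 0.059987164782726296 gf 0.0 jaw ang 3.4065850577178742 toolz [-0.0003 -0.0005 -1.    ] q6 0.13561422859564481
shift now [-0.2118  0.0017  0.1128]
yaw 0.007096247946588126 shift after yaw [-0.2118  0.0032  0.1128]
```

Call:
{"api": "carry_out", "payload": {
  "moves": [
    {"jaw": 0.06, "dx": -0.015, "dy": 0, "dz": 0, "yaw": -0.005},
    {"jaw": 0.06, "dx": -0.035, "dy": 0, "dz": 0, "yaw": 0},
    {"jaw": 0.06, "dx": -0.045, "dy": 0, "dz": 0, "yaw": 0},
    {"jaw": 0.06, "dx": -0.045, "dy": 0, "dz": 0, "yaw": 0},
    {"jaw": 0.06, "dx": -0.04, "dy": 0, "dz": 0, "yaw": 0},
    {"jaw": 0.06, "dx": -0.022, "dy": 0, "dz": 0, "yaw": 0},
    {"jaw": 0.06, "dx": -0.01, "dy": 0, "dz": 0.01, "yaw": 0},
    {"jaw": 0.06, "dx": 0, "dy": 0, "dz": 0.02, "yaw": 0}
  ]
}}

```text
t: 16.95
tool_pos: [0.4915, -0.0659, 0.1874]
orientation: [2.151, 2.289, 0.001]
force: [0.0, 0.9, -0.2]
opening: 0.0602
gripper_force: 0.0
```

Call:
{"api": "carry_out", "payload": {
  "moves": [
    {"jaw": 0.06, "dx": 0, "dy": 0, "dz": 0.025, "yaw": 0},
    {"jaw": 0.06, "dx": 0, "dy": 0, "dz": 0.025, "yaw": 0},
    {"jaw": 0.06, "dx": 0, "dy": 0, "dz": 0.02, "yaw": 0},
    {"jaw": 0.06, "dx": 0, "dy": 0, "dz": 0.01, "yaw": 0},
    {"jaw": 0.04, "dx": 0, "dy": 0, "dz": 0, "yaw": 0},
    {"jaw": 0.03, "dx": 0, "dy": 0, "dz": 0, "yaw": 0},
    {"jaw": 0.015, "dx": 0, "dy": 0, "dz": 0, "yaw": 0},
    {"jaw": 0.015, "dx": 0, "dy": 0, "dz": 0, "yaw": 0}
  ],
  "grip_force": 50
}}

```text
t: 17.95
tool_pos: [0.4921, -0.0649, 0.1088]
orientation: [2.148, 2.29, 0.002]
force: [0.4, -0.8, -4.2]
opening: 0.0254
gripper_force: 50.0
```

Call:
{"api": "carry_out", "payload": {
  "moves": [
    {"jaw": 0.015, "dx": 0, "dy": 0, "dz": 0, "yaw": 0},
    {"jaw": 0.015, "dx": 0, "dy": 0, "dz": 0, "yaw": 0},
    {"jaw": 0.015, "dx": 0, "dy": 0, "dz": -0.005, "yaw": 0},
    {"jaw": 0.015, "dx": 0, "dy": 0, "dz": -0.005, "yaw": 0},
    {"jaw": 0.015, "dx": 0, "dy": 0, "dz": 0, "yaw": 0}
  ]
}}

```text
t: 18.58
tool_pos: [0.491, -0.0647, 0.1178]
orientation: [-2.149, -2.291, 0.001]
force: [0.6, -0.7, -6.3]
opening: 0.0254
gripper_force: 50.0
```

The gear is lifted by the large stub. I'll raise it and turn its length along the tray's x.

Call:
{"api": "carry_out", "payload": {
  "moves": [
    {"jaw": 0.015, "dx": 0, "dy": 0, "dz": -0.015, "yaw": 0},
    {"jaw": 0.015, "dx": 0, "dy": 0, "dz": -0.025, "yaw": 0},
    {"jaw": 0.015, "dx": 0, "dy": 0, "dz": -0.02, "yaw": 0.05},
    {"jaw": 0.015, "dx": 0, "dy": 0, "dz": -0.01, "yaw": 0.12},
    {"jaw": 0.015, "dx": 0, "dy": 0, "dz": 0, "yaw": 0.17},
    {"jaw": 0.015, "dx": 0, "dy": 0, "dz": 0, "yaw": 0.17},
    {"jaw": 0.015, "dx": 0, "dy": 0, "dz": 0, "yaw": 0.17},
    {"jaw": 0.015, "dx": 0, "dy": 0, "dz": 0, "yaw": 0.17}
  ]
}}

```text
t: 19.58
tool_pos: [0.4913, -0.0648, 0.1889]
orientation: [2.906, 1.193, 0.001]
force: [-0.8, -0.5, -7.0]
opening: 0.0254
gripper_force: 50.0
```

Call:
{"api": "carry_out", "payload": {
  "moves": [
    {"jaw": 0.015, "dx": 0, "dy": 0, "dz": 0, "yaw": 0.17},
    {"jaw": 0.015, "dx": 0, "dy": 0, "dz": 0, "yaw": 0.17},
    {"jaw": 0.015, "dx": 0, "dy": 0, "dz": 0, "yaw": 0.17},
    {"jaw": 0.015, "dx": 0, "dy": 0, "dz": 0, "yaw": 0.15},
    {"jaw": 0.015, "dx": 0, "dy": 0, "dz": 0, "yaw": 0.1},
    {"jaw": 0.015, "dx": 0, "dy": 0, "dz": 0, "yaw": 0.03},
    {"jaw": 0.015, "dx": 0, "dy": 0, "dz": 0, "yaw": 0}
  ]
}}

```text
t: 20.45
tool_pos: [0.4914, -0.0647, 0.1884]
orientation: [3.142, -0.006, 0.001]
force: [-0.9, -0.7, -6.1]
opening: 0.0257
gripper_force: 50.0
```

```bash
python3 -c "
from h import *
go([.417,-.369,.13],-90.5)"
```

```text
t 20.45 pos [ 0.4914 -0.0647  0.1884] F [-0.9414 -0.6866 -6.147 ] open 0.025702261434409346 gf 49.97905790805817 jaw ang -90.20955145496025 toolz [ 0.0004 -0.0001 -1.    ] q6 1.3399551876483904
shift now [-0.0733  0.3045  0.0584]
yaw 0.00506928341857071 shift after yaw [-0.0717  0.3049  0.0584]
```

Call:
{"api": "carry_out", "payload": {
  "moves": [
    {"jaw": 0.015, "dx": -0.003, "dy": 0.012, "dz": 0, "yaw": 0.005},
    {"jaw": 0.015, "dx": -0.008, "dy": 0.033, "dz": 0, "yaw": 0},
    {"jaw": 0.015, "dx": -0.012, "dy": 0.05, "dz": 0, "yaw": 0},
    {"jaw": 0.015, "dx": -0.013, "dy": 0.055, "dz": 0, "yaw": 0},
    {"jaw": 0.015, "dx": -0.013, "dy": 0.055, "dz": 0, "yaw": 0},
    {"jaw": 0.015, "dx": -0.012, "dy": 0.05, "dz": 0, "yaw": 0},
    {"jaw": 0.015, "dx": -0.008, "dy": 0.035, "dz": 0, "yaw": 0},
    {"jaw": 0.015, "dx": -0.003, "dy": 0.015, "dz": 0, "yaw": 0}
  ]
}}

```text
t: 21.45
tool_pos: [0.4147, -0.3715, 0.1878]
orientation: [3.141, -0.019, -0.001]
force: [1.1, -0.0, -6.7]
opening: 0.025
gripper_force: 50.0
```

Call:
{"api": "carry_out", "payload": {
  "moves": [
    {"jaw": 0.015, "dx": 0, "dy": 0, "dz": 0, "yaw": 0},
    {"jaw": 0.015, "dx": 0, "dy": 0, "dz": 0.012, "yaw": 0},
    {"jaw": 0.015, "dx": 0, "dy": 0, "dz": 0.018, "yaw": 0},
    {"jaw": 0.015, "dx": 0, "dy": 0, "dz": 0.008, "yaw": 0},
    {"jaw": 0.015, "dx": 0, "dy": 0, "dz": 0, "yaw": 0}
  ]
}}

```text
t: 22.08
tool_pos: [0.4157, -0.3678, 0.1483]
orientation: [-3.14, 0.015, 0.003]
force: [-0.5, 0.5, -5.6]
opening: 0.0251
gripper_force: 50.0
```

```bash
python3 -c "
from h import *
go([.417,-.369,.108],-90.5)
o=np.zeros((450,800,3),np.uint8)
o[:,:400]=cv2.resize(read_camera('side')[275:455,280:440,::-1],(400,450),interpolation=cv2.INTER_CUBIC)
o[:,400:]=cv2.resize(read_camera('top')[235:325,385:465,::-1],(400,450),interpolation=cv2.INTER_CUBIC)
cv2.imwrite('pics/m8.png',o)"
```

```text
t 22.075 pos [ 0.4157 -0.3678  0.1483] F [-0.496   0.4818 -5.6456] open 0.025084441900462693 gf 49.97888624668121 jaw ang -90.53941555054095 toolz [-0.0019  0.002  -1.    ] q6 0.7635537146100035
shift now [0.0014 0.0012 0.0403]
yaw -0.0006879311334258352 shift after yaw [0.0013 0.0012 0.0403]
```

View pics/m8.png

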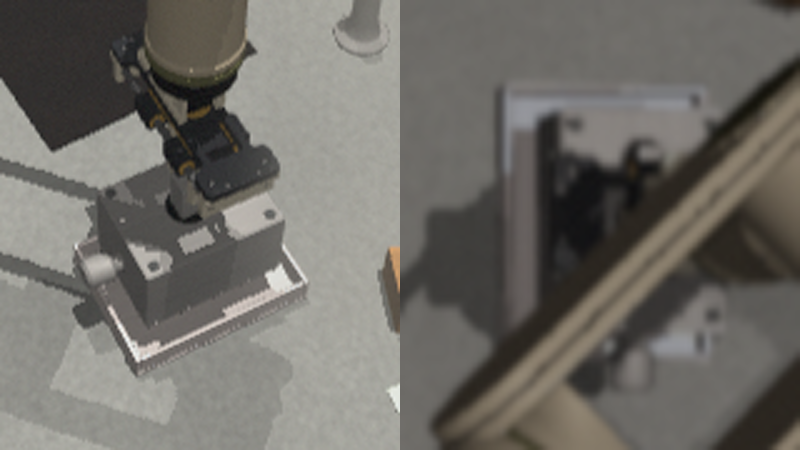

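The gear hangs over the tray, with its length along the tray's long side and the knob towards the robot. I'll check one corner (crop 557,112) against the expected value.

```bash
python3 - <<'E'
from h import *
f=lambda x,y:((x-400+.5)/5-.5+385,(y+.5)/5-.5+235)
print(px("top",*f(557,112),.135),"expect",.42+.075,-.369+.055)
print("tray far-left corner",px("top",*f(500,85),.03),"expect",.42+.0975,-.369+.0725)
print("knob tip",px("top",*f(632,390),.09-.0),"expect",.42-.115,-.369)
E
```

```text
[ 0.4904 -0.3135] expect 0.495 -0.314
tray far-left corner [ 0.5178 -0.2957] expect 0.5175 -0.2965
knob tip [ 0.3046 -0.3709] expect 0.305 -0.369
```

The corner agrees within 5 mm, and the margins are 12 to 17 mm. Lowering now, slowly at the end.

Call:
{"api": "carry_out", "payload": {
  "moves": [
    {"jaw": 0.015, "dx": 0.002, "dy": 0.001, "dz": 0.008, "yaw": 0},
    {"jaw": 0.015, "dx": 0, "dy": 0, "dz": 0.012, "yaw": 0},
    {"jaw": 0.015, "dx": 0, "dy": 0, "dz": 0.008, "yaw": 0},
    {"jaw": 0.015, "dx": 0, "dy": 0, "dz": 0.005, "yaw": 0},
    {"jaw": 0.015, "dx": 0, "dy": 0, "dz": 0.003, "yaw": 0},
    {"jaw": 0.015, "dx": 0, "dy": 0, "dz": 0.002, "yaw": 0},
    {"jaw": 0.015, "dx": 0, "dy": 0, "dz": 0, "yaw": 0}
  ]
}}

```text
t: 23.05
tool_pos: [0.4183, -0.3701, 0.112]
orientation: [3.141, -0.016, 0.0]
force: [0.2, -0.2, -5.2]
opening: 0.0251
gripper_force: 50.0
```

Call:
{"api": "carry_out", "payload": {
  "moves": [
    {"jaw": 0.015, "dx": 0, "dy": 0, "dz": 0.001, "yaw": 0},
    {"jaw": 0.015, "dx": 0, "dy": 0, "dz": 0.001, "yaw": 0},
    {"jaw": 0.015, "dx": 0, "dy": 0, "dz": 0, "yaw": 0}
  ]
}}

```text
t: 23.42
tool_pos: [0.4182, -0.37, 0.1099]
orientation: [-3.141, 0.016, 0.0]
force: [0.1, -0.7, -7.4]
opening: 0.0257
gripper_force: 50.0
```

Call:
{"api": "carry_out", "payload": {
  "moves": [
    {"jaw": 0.015, "dx": 0, "dy": 0, "dz": 0.001, "yaw": 0},
    {"jaw": 0.015, "dx": 0, "dy": 0, "dz": 0.001, "yaw": 0},
    {"jaw": 0.015, "dx": 0, "dy": 0, "dz": 0, "yaw": 0},
    {"jaw": 0.015, "dx": 0, "dy": 0, "dz": 0, "yaw": 0}
  ]
}}

```text
t: 23.92
tool_pos: [0.4182, -0.37, 0.1079]
orientation: [-3.142, 0.016, 0.0]
force: [0.0, 0.1, -6.0]
opening: 0.0254
gripper_force: 50.0
```

Call:
{"api": "carry_out", "payload": {
  "moves": [
    {"jaw": 0.015, "dx": 0, "dy": 0, "dz": 0.001, "yaw": 0},
    {"jaw": 0.015, "dx": 0, "dy": 0, "dz": 0, "yaw": 0},
    {"jaw": 0.015, "dx": 0, "dy": 0, "dz": 0, "yaw": 0}
  ]
}}

```text
t: 24.3
tool_pos: [0.4184, -0.3705, 0.1076]
orientation: [3.141, -0.016, 0.001]
force: [-2.9, -1.6, 0.7]
opening: 0.0258
gripper_force: 50.0
```

It has touched down: the tool's load is gone at the expected height. Releasing.

Call:
{"api": "carry_out", "payload": {
  "moves": [
    {"jaw": 0.026, "dx": 0, "dy": 0, "dz": 0, "yaw": 0},
    {"jaw": 0.04, "dx": 0, "dy": 0, "dz": 0, "yaw": 0},
    {"jaw": 0.055, "dx": 0, "dy": 0, "dz": 0, "yaw": 0},
    {"jaw": 0.055, "dx": 0, "dy": 0, "dz": 0, "yaw": 0},
    {"jaw": 0.055, "dx": 0, "dy": 0, "dz": 0, "yaw": 0}
  ],
  "grip_force": 10
}}

```text
t: 24.92
tool_pos: [0.4183, -0.37, 0.1069]
orientation: [-3.142, 0.016, -0.0]
force: [-0.3, -0.2, -0.5]
opening: 0.0543
gripper_force: 0.0
```

Call:
{"api": "carry_out", "payload": {
  "moves": [
    {"jaw": 0.055, "dx": 0, "dy": 0, "dz": -0.015, "yaw": 0},
    {"jaw": 0.055, "dx": 0, "dy": 0, "dz": -0.03, "yaw": 0},
    {"jaw": 0.055, "dx": 0, "dy": 0, "dz": -0.04, "yaw": 0},
    {"jaw": 0.055, "dx": 0, "dy": 0, "dz": -0.04, "yaw": 0},
    {"jaw": 0.055, "dx": 0, "dy": -0.04, "dz": -0.02, "yaw": 0},
    {"jaw": 0.055, "dx": 0, "dy": -0.05, "dz": 0, "yaw": 0},
    {"jaw": 0.055, "dx": 0, "dy": -0.05, "dz": 0, "yaw": 0},
    {"jaw": 0.055, "dx": 0, "dy": 0, "dz": 0, "yaw": 0}
  ]
}}

```text
t: 25.92
tool_pos: [0.4202, -0.2277, 0.2537]
orientation: [3.141, -0.011, 0.003]
force: [-0.5, -0.8, -1.4]
opening: 0.055
gripper_force: 0.0
```

```bash
python3 - <<'E'
from h import *
go([.417,-.369,.108],-90.5)
a=read_camera("side");cv2.imwrite("pics/end_side.png",a[...,::-1])
# compare with held pose m8: find large-stub end & black ring by expected projection; print brightness of expected face points
P={"stub end":(.418,-.370,.140),"face+":(.47,-.34,.095),"face-":(.37,-.40,.095),"knob":(.315,-.37,.06),"tray wall near":(.42,-.4415,.03)}
for k,p in P.items():
    u,v=proj("side",p).round().astype(int);print(k,(u,v),a[v-1:v+2,u-1:u+2].reshape(-1,3).mean(0))
E
```

```text
t 25.925 pos [ 0.4202 -0.2277  0.2537] F [-0.4528 -0.8433 -1.3563] open 0.05501018754299681 gf 0.0 jaw ang -90.38791616146374 toolz [ 0.0022 -0.0008 -1.    ] q6 0.9732555516089807
shift now [-0.0026  0.1413  0.1458]
yaw 0.0019562320207315185 shift after yaw [-0.0023  0.1413  0.1458]
stub end (np.int64(355), np.int64(357)) [157.5556 153.8889 148.8889]
face+ (np.int64(367), np.int64(350)) [182.6667 178.4444 171.7778]
face- (np.int64(343), np.int64(385)) [155.2222 151.3333 147.    ]
knob (np.int64(317), np.int64(392)) [146.3333 143.4444 138.7778]
tray wall near (np.int64(369), np.int64(404)) [147.6667 140.6667 135.8889]
```

The touchdown height matches the tray floor, the release was clean, and the final picture's pixels fit a gear lying flat in the tray. Handing in.

```bash
python3 -c "
from plant import *
print(close_job())"
```

```text
the job is handed in; nothing more can be done
None
```

The job is handed in after about 26 s: the gear was set upright on the mat, toppled onto its back on the second push (the first passed over it without touching), then lowered into the tray and released. The final placing was checked only by touchdown height, load and pixel values, because the 10 pictures were used up.

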